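# Return the flash drive to its reclined slot

### The job

Put the aluminium swivel flash drive that lies loose in the drawer back into its own slot of the black stand, the one with the blue labels, matching the blue band round the drive: dark plug end down, pushed past the sprung retaining nub until it is fully home on the slot's floor, then let go of it. Push with feeling (a push of about 20 N is enough; never load the slot with more than 60 N in all), and leave the drives in their slots and the other things in the drawer where they are.

Things in the scene. Friction and masses are not known exactly. Their poses are not given: they have to be found in the camera images.
- drive: brushed aluminium swivel flash drive with a blue band, lying flat on the drawer's rubber liner (its top 6 mm above the desk top), 78 x 22 x 12 mm. Origin: centre of its underside as it lies. x along its length towards the swivel-pin end (the -x end is the dark plug end), y across the 22 mm width, z up through the 12 mm thickness.
- drive_plug (a point): centre of the drive's dark plug end face
- drive_cap (a point): centre of the drive's other end face, at the swivel pin (this end stays out of the slot)
- slot_blue: blue-labelled slot, the drive's own, in the black stand of four reclined slots (60 mm apart, order varies; coloured label plates at each foot, front and back). Origin: centre of the slot floor, 32 mm above the desk top. z: out of the slot, 35 degrees from vertical, the mouth leaning away from the robot; y along the row; x square to both, away from the robot and down.
- slot_blue_mouth (a point): centre of that slot's mouth, 26 mm above its floor along its z; axes as the slot's. The slot inside is 15 mm (x) by 25 mm (y) and 26 mm deep, walls 4 mm, with flared lips 8 mm above the mouth that guide the drive in.
- nub_blue (a joint): sprung rounded nub in that slot, 5 to 19 mm above its floor with a ramp upwards, 0 = standing 4.5 mm out of the near (-x) wall, grows to 0.006 m as it is pushed in (about 0.0015 with the drive in). It grips the drive by friction: it stops the drive about 15 mm short under its own weight; pushing past it takes roughly 10 to 20 N, enough to slip a light grip along the slot.
- slot_green: the other empty slot, with green labels: the same in every way, and the wrong one for this drive
- red_stick: red rubber-cased stick standing in the red-labelled slot, 66 x 22 x 12 mm. Origin: on the slot's floor; its axes are upright, not reclined.
- white_drive: white ceramic-capped drive standing in the white-labelled slot, 62 x 22 x 12 mm. Origin: on the slot's floor; its axes are upright, not reclined.
- card_reader: silver metal card reader, 62 x 44 x 14 mm, lying loose at the side of the drawer. Origin: centre of its underside.
- dongle: green plastic adapter dongle, 46 x 24 x 13 mm with a metal plug, lying loose at the side of the drawer. Origin: centre of its underside.
- note_block: yellow sticky-note block, 76 x 76 x 24 mm, lying loose at the side of the drawer. Origin: centre of its underside.
- eraser: white eraser in a red sleeve, 45 x 22 x 13 mm, lying loose at the side of the drawer. Origin: centre of its underside.
- stapler: small orange and grey stapler, 85 x 26 x 28 mm, lying loose at the side of the drawer. Origin: centre of its underside.

How it is judged:
On the way, in this order (a step that is already met when the one before it is completed fails the run):
1. the drive is lifted clear of the liner, its origin more than 70 mm above the desk top (height (world z) of drive above 0.07 m), for 0.1 s.
2. the drive is fully home in the blue-labelled slot: plug end down, its end within 2 mm of the slot's floor (z of drive_plug in the frame of slot_blue between -0.002 and 0.002 m and x of drive_plug in the frame of slot_blue between -0.004 and 0.004 m and y of drive_plug in the frame of slot_blue between -0.004 and 0.004 m and angle between the x axis of drive and the z axis of slot_blue, either way round below 0.14 rad), for 0.2 s.
At the end, for the whole second after the job is handed in: The aluminium drive stands at rest in the blue-labelled slot, plug end down and within 2 mm of the slot's floor, its end within 4 mm of the slot's centre sideways and its length within 0.14 rad of the slot's axis, with nothing holding it (all of step 2 and linear speed of drive below 0.02 m/s and angular speed of drive below 0.2 rad/s); the robot touches nothing.
It fails at once if the drive is pressed on its slot with more than 60 N in all, on floor, walls and nub together (a 20 N push stays below that) (contact force between drive and slot_blue above 60 N).
It fails at once if the red stick or the white drive is moved by more than 8 mm (distance of any of red_stick, white_drive from where it was at the start of the episode above 0.008 m).
It fails at once if another loose thing in the drawer (card reader, dongle, note block, eraser, stapler) is moved by more than 15 mm (distance of any of card_reader, dongle, note_block, eraser, stapler from where it was at the start of the episode above 0.015 m).
It also fails if it takes over 54 s, if anything falls off the work surface, if the arm or the gripper's body presses on something with over 40 N, if the wrist force passes 120 N, or if a joint passes its speed limit or range.

### The arm

A 7-joint arm with a two-finger parallel gripper is mounted at the origin on the work surface. World frame = base frame: x ahead of the robot, y to its left, z up, the work surface at z = 0. Lengths are in m, angles in rad, forces in N, time in s.
With the tool pointing down it reaches from about 0.425 to 0.925 m from the base axis. Payload 6.8 kg.
Tool frame: the origin (TCP) lies between the finger pads; the fingertips stand r.tcp_to_tips ahead of it and the grasp point (between the pads) is the TCP (r.tcp_to_tips is the distance from the TCP to the fingertips, in m); z points along the fingers, y is the line along which they close (so a half turn about z gives the same grasp; the last joint's range is limited). The gripper opens to 85 mm and grips with 20 to 120 N. Pads are 22 mm wide; open, the fingers measure 114 mm over their backs; the gripper's body (76 mm by 85 mm) begins 54 mm behind the grasp point. The pads swing forward as they close: fully open they stand 13 mm farther back than shut.
Start: joints at [-1.349, 0.477, 0.022, 1.555, -0.011, 1.109, -0.083], TCP at [0.219, 0.639, 0.25] pointing down, gripper open.
Joint ranges: [-2.96, 2.96], [-0.34, 2.1], [-1.41, 1.46], [0.24, 2.44], [-1.37, 4.51], [0.17, 1.92], [-2.96, 2.96]. Speed limits (rad/s): [2.39, 2.39, 3.14, 3.14, 3.14, 3.14, 3.14].

### API

Orientations are given as a rotation vector (axis times angle).
In Python, from bench import r gives the robot as it stands.
- The arm moves only by the tool servo_tool, never from a script. Its argument "commands" is a list of rows, each a list of 2 entries, a list of its own where there are three numbers: the shift along the tool's x, y, z normalised to -1 to 1, where 1 is 250 mm, then the turn, a rotation vector about the tool's x, y, z normalised to -1 to 1, where 1 is 90 degrees. In form: [[[dx, dy, dz], [ax, ay, az]], ...]. A call has 1 to 20 rows; each row is the pose to reach, as a shift and turn from the pose commanded when the call began, along the tool's axes at that moment; what a row does not reach only later rows make up. A row lasts 1/10 s, in which the tool goes at most 50 mm and 8.59 degrees, less where a joint would pass 70% of its speed; a pose out of reach is approached as far as the arm can. A call with a number of a shift or a turn outside -1 to 1 is refused whole. A call with a gripper value outside its range is refused whole. "claw" is the closure, from 0 (fully open) to 1 (shut), set as the call begins (left out, the last holds). The fingers move at their own pace and stop on an object; "squeeze" is the grip in N (left out, the last holds). Time passes only in rows, so rows that repeat a pose let the fingers close. It gives the time, the measured TCP pose, the force, the opening and the grip force at its end, in the units of the state.
- r.get_obs(): the state, without advancing time (a new reading comes with each control period).
- r.grab_frame(name): name is "scene" or "top" or "wrist"; returns (picture, depth): 400x640x3 uint8, red, green, blue; 400x640 float32, m along the optical axis (not along the pixel's ray), 0 where there is no reading.
- r.camera_model(name): a dict with "fx", "fy", "cx", "cy" (pixels), "extrinsics" (4x4, takes a point from camera to world coordinates); the wrist camera has in their place "hand_eye" (4x4, takes a point from camera to tool coordinates, whose origin is the TCP and whose axes are the flange's). Camera axes: x right, y down, z forward; pixel columns grow to the right and rows downward; lengths in m; the calibration is good to about 2 mm. The wrist camera is an equidistant fisheye: a pixel r from the principal point sees the ray r / f radians off the axis. A picture is of the moment at which its call begins: read the wrist's pose just before it. camera_model takes no time and is no camera call.
- r.hand_in(): hands the job in; it is judged then, once.
Trained networks look in the newest picture that a camera, given by its name, has taken for a name from the list of things; names that differ only in an ending like _2 or _b are one class to them, and where a whole thing is asked for, a point or a joint stands for the part that bears it (a point fixed in the world has none). Each returns a list of dicts, best first, with "confidence" (0 to 1); they miss things now and then, are a little off and sometimes report something else, mostly with a low value. They report only what shows in the picture. A call takes as long as a camera call.
- r.boxes_of(camera, target): "uv" ([column, row] in pixels, amid what is visible of it).
- r.mark_of(camera, target): "uv" ([column, row] in pixels: a listed point, or the origin of a listed thing).
The state is a dict: "clock": time; "joints": joint angles; "qvel": joint speeds; "tau": joint torques, N m; "tcp_pos": TCP position; "orientation": TCP orientation; "contact_force": force on the tool from outside, world axes, zero at the start; "moment": the same for the moment, N m; "grip_width": finger opening in m; "gripper_force": force on a finger pad.
Only numpy, scipy, OpenCV 4.12 (cv2) and the standard library are available. Lean on these libraries where they do the work, as an engineer would, in place of code of your own. Each camera call takes 0.05 s, during which the arm holds its last target. There are 200 camera calls.

## Working session

There is one attempt and no reset: what is moved stays moved. The work goes in short steps, Python scripts to look and compute and a tool call to move; the robot and the scene stay as the last step left them, time stands still between calls to the robot, and variables do not carry over. Pictures are saved under pics/ and viewed, at most 10 in all, crops included, and the job is handed in when it is done.

Besides the shell and the picture viewer there is one more tool, called after ">>>" as name([rows], argument=value, ...), one row to a line, values as JSON. servo_tool: Moves the arm, as the interface text tells. Scaled input: -1 to 1 covers 250 mm each way for a shift and 90 degrees each way for a turn. Its arguments: {"type":"object","properties":{"commands":{"type":"array"},"claw":{"type":"number"},"squeeze":{"type":"number"}},"required":["commands"]}

```bash
mkdir -p pics; ls; cat > h.py <<'E'
import numpy as np, cv2
from scipy.spatial.transform import Rotation as R
from bench import r
def save(im,n): cv2.imwrite('pics/'+n,im[:,:,::-1])
def world(cam,uv,depth):
    m=r.camera_model(cam);u,v=int(round(uv[0])),int(round(uv[1]))
    p=depth[max(0,v-1):v+2,max(0,u-1):u+2]; p=p[p>0]
    if len(p)==0: return None
    z=np.median(p)
    return (np.array(m['extrinsics'])@[(uv[0]-m['cx'])/m['fx']*z,(uv[1]-m['cy'])/m['fy']*z,z,1])[:3]
E
python3 - <<'E'
from h import *
np.set_printoptions(precision=4,suppress=True)
o=r.get_obs();print({k:np.round(v,4) for k,v in o.items()},r.tcp_to_tips)
for c in('top','scene'):
    im,d=r.grab_frame(c);save(im,c+'0.png');np.save(c+'0.npy',d)
    print(c,r.camera_model(c))
    for n in('drive','drive_plug','drive_cap','slot_blue','slot_blue_mouth','slot_green','red_stick','white_drive'):
        for k in r.mark_of(c,n)[:2]: print(n,np.round(k['uv'],1),round(k['confidence'],2),world(c,k['uv'],d))
E
```

```text
pics
{'clock': np.float64(0.0), 'joints': array([-1.3491,  0.4778,  0.0224,  1.5565, -0.0115,  1.1093, -0.0831]), 'qvel': array([-0.0003,  0.0022, -0.0013, -0.0009,  0.0001,  0.0008, -0.0002]), 'tau': array([  0.0014, -59.6474,   1.6089, -28.1189,   0.0125,   0.0093,
        -0.    ]), 'tcp_pos': array([0.2185, 0.6381, 0.2493]), 'orientation': array([-0.5157, -3.0988,  0.0028]), 'contact_force': array([-0.2198, -0.4963,  0.0186]), 'moment': array([0.0049, 0.0086, 0.0233]), 'gripper_force': np.float64(0.0), 'grip_width': np.float64(0.0855)} 0.019
top {'fx': 365.87676743813284, 'fy': 365.87676743813284, 'cx': 331.7980252778434, 'cy': 199.18064512484227, 'extrinsics': array([[-0.0123, -0.994 ,  0.1089,  0.489 ],
       [-0.9999,  0.0115, -0.0079,  0.0019],
       [ 0.0066, -0.109 , -0.994 ,  0.8138],
       [ 0.    ,  0.    ,  0.    ,  1.    ]])}
drive [292.9 244. ] 0.63 [0.4798 0.0807 0.018 ]
drive_plug [284.6 260.1] 0.79 [0.4457 0.0986 0.0173]
drive_cap [300.2 230.8] 0.74 [0.508  0.0649 0.0178]
slot_blue [384.4 169.9] 0.9 [ 0.6339 -0.1166  0.0494]
slot_blue [283.5 263.6] 0.35 [0.4376 
[... 497 characters left out ...]
.5878, -0.5903,  1.2351],
       [ 0.833 ,  0.402 , -0.3802,  0.436 ],
       [ 0.0138, -0.702 , -0.712 ,  0.8793],
       [ 0.    ,  0.    ,  0.    ,  1.    ]])}
drive [375.2 217.9] 0.76 [0.4883 0.0863 0.017 ]
drive_plug [390.5 211.2] 0.68 [0.4379 0.1014 0.0057]
drive_cap [358.9 218.2] 0.73 [0.5098 0.0542 0.0155]
drive_cap [260.3 214.1] 0.2 [ 0.6408 -0.1378  0.0294]
slot_blue [267.6 215. ] 0.81 [ 0.6442 -0.1119  0.0446]
slot_blue_mouth [261.4 211.3] 0.71 [ 0.6363 -0.1375  0.0353]
slot_green [323.7 252.4] 0.52 [0.6527 0.0497 0.0287]
red_stick [287.9 228.4] 0.62 [ 0.6475 -0.0515  0.0393]
white_drive [304.1 237. ] 0.39 [0.6595 0.0025 0.056 ]
white_drive [386.8 209.2] 0.3 [0.4478 0.0953 0.0174]
```

```bash
python3 - <<'E'
import cv2,numpy as np
a=cv2.imread('pics/top0.png');b=cv2.imread('pics/scene0.png')
A=cv2.resize(a[130:290,250:450],(800,640),interpolation=cv2.INTER_CUBIC)[:600]
cv2.imwrite('pics/topc.png',A)
cv2.imwrite('pics/scenec.png',cv2.resize(b[150:300,220:420],(800,600),interpolation=cv2.INTER_CUBIC))
E
```

```text
(no output)
```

View pics/topc.png

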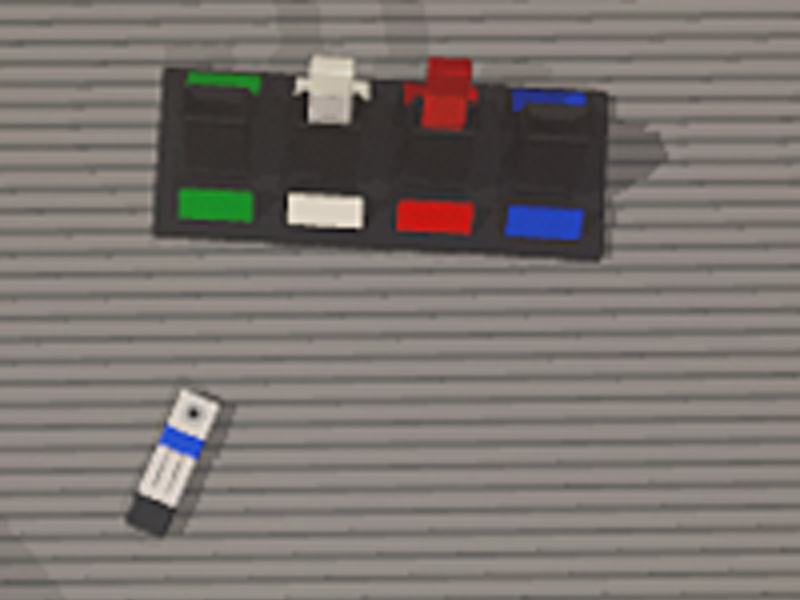

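View pics/scenec.png

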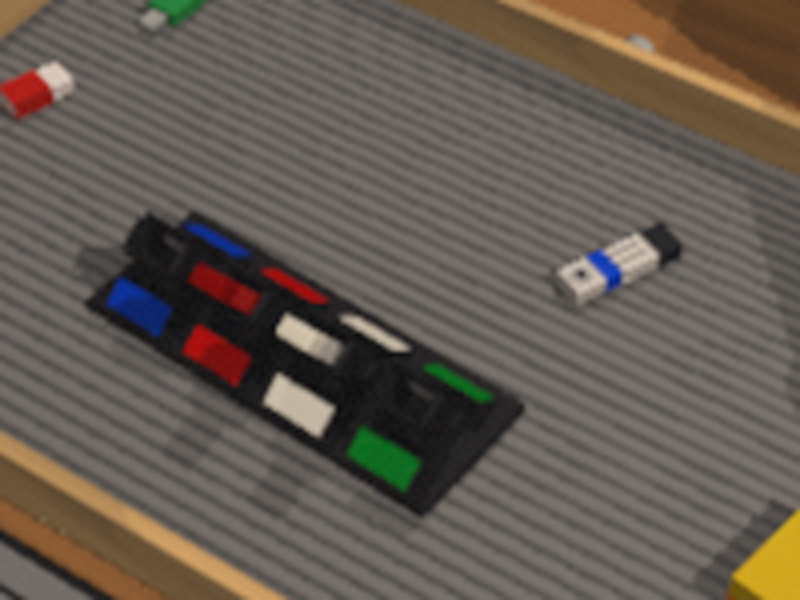

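View pics/top0.png

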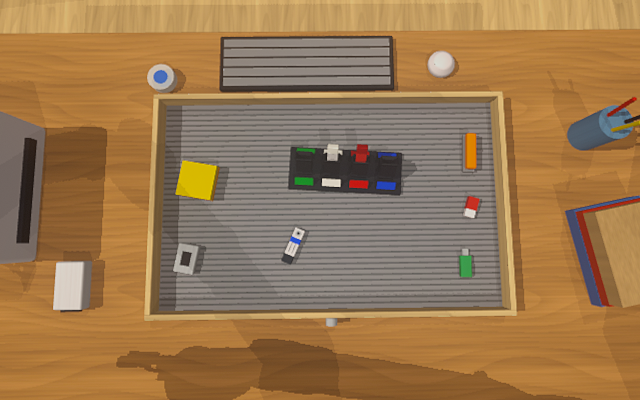

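The blue slot is at the right end of the row (crop 545,150). The drive lies at crop 175,460, with its plug pointing lower-left and its cap towards the stand. Next I'll intersect rays with the known heights and get the yaws.

```bash
cat >> h.py <<'E'
def ray(cam,uv,z):
    m=r.camera_model(cam);E=np.array(m['extrinsics'])
    d=E[:3,:3]@[(uv[0]-m['cx'])/m['fx'],(uv[1]-m['cy'])/m['fy'],1];c=E[:3,3]
    return c+d*(z-c[2])/d[2]
E
python3 - <<'E'
from h import *
np.set_printoptions(precision=4,suppress=True)
Z=dict(drive=.006,drive_plug=.012,drive_cap=.012,slot_blue=.032,slot_green=.032,slot_blue_mouth=.0533,red_stick=.032,white_drive=.032)
for c in('top','scene'):
    r.grab_frame(c)
    for n,z in Z.items():
        k=r.mark_of(c,n)
        if k: print(c,n,ray(c,k[0]['uv'],z),round(k[0]['confidence'],2))
    im=cv2.imread(f'pics/{c}0.png');d=np.load(c+'0.npy')
    hsv=cv2.cvtColor(im,cv2.COLOR_BGR2HSV)
    for nm,lo,hi in(('blue',(105,150,80),(125,255,255)),('green',(50,150,60),(75,255,255)),('red',(0,190,100),(4,255,255))):
        n,l,s,ce=cv2.connectedComponentsWithStats(cv2.inRange(hsv,lo,hi))
        for i in range(1,n):
            if s[i,4]>25:
                p=world(c,ce[i],d)
                if p is not None and abs(p[1])<.25 and p[2]<.12 and .4<p[0]<.75: print(c,nm,ce[i],s[i,4],p)
    # drive body by height: points 12-22mm near drive
    m=r.camera_model(c);v,u=np.mgrid[:400,:640];P=np.stack([(u-m['cx'])/m['fx']*d,(v-m['cy'])/m['fy']*d,d,np.ones_like(d)],-1)@np.array(m['extrinsics']).T
    k=(d>0)&(np.hypot(P[...,0]-.478,P[...,1]-.082)<.055)&(P[...,2]>.012)&(P[...,2]<.03)
    q=P[k][:,:2].astype(np.float32);rc=cv2.minAreaRect(q);print(c,'drive rect',k.sum(),rc,np.median(P[k][:,2]), q.mean(0))
    k=(d>0)&(abs(P[...,0]-.48)<.08)&(abs(P[...,1]-.0)<.03);print('liner z',np.median(P[k][:,2]))
E
```

```text
top drive [0.4734 0.081  0.006 ] 0.84
top drive_plug [0.4396 0.0934 0.012 ] 0.6
top drive_cap [0.5095 0.0658 0.012 ] 0.92
top slot_blue [ 0.6384 -0.1297  0.032 ] 0.53
top slot_green [0.6484 0.0566 0.032 ] 0.79
top slot_blue_mouth [ 0.6558 -0.1334  0.0533] 0.73
top red_stick [ 0.6424 -0.0649  0.032 ] 0.56
top white_drive [0.618  0.2809 0.032 ] 0.74
top blue [386.2    154.1091] 55 [ 0.6754 -0.1264  0.018 ]
top blue [385.6149 185.1351] 148 [ 0.6052 -0.1224  0.0227]
top blue [294.8936 239.9574] 47 [0.4885 0.0764 0.0179]
top green [305.6531 149.551 ] 49 [0.6867 0.052  0.0217]
top green [303.4567 180.8031] 127 [0.6168 0.0571 0.0227]
top red [360.7514 152.7845] 181 [ 0.6654 -0.0648  0.0751]
top red [357.8507 183.7463] 134 [ 0.6088 -0.0617  0.0236]
top drive rect 378 ((0.47624048590660095, 0.08216448128223419), (0.02259877510368824, 0.07767787575721741), 66.11518859863281) 0.01737082362013259 [0.4758 0.0822]
liner z 0.005469274186484685
scene drive [0.4797 0.0857 0.006 ] 0.85
scene drive_plug [0.4466 0.1007 0.012 ] 0.62
scene drive_cap [0.5082 0.0541 0.012 ] 0.51
scene slot_green [0.6587 0.0505 0.032 ] 0.66
scene slot_blue_mouth [ 0.6563 -0.1329  0.0533] 0.47
scene red_stick [ 0.6988 -0.2881  0.032 ] 0.72
scene white_drive [ 0.6403 -0.0124  0.032 ] 0.57
scene blue [274.0227 209.5909] 44 [ 0.6063 -0.1245  0.0231]
scene blue [371.1176 216.6176] 34 [0.4913 0.0767 0.0183]
scene blue [254.2623 225.9672] 122 [ 0.6736 -0.1298  0.0228]
scene green [333.9434 245.0943] 53 [0.6148 0.052  0.0181]
scene green [315.4837 264.1046] 153 [0.6856 0.0505 0.0228]
scene red [275.7534 221.6712] 73 [ 0.6778 -0.059   0.084 ]
scene red [292.7436 220.9231] 39 [ 0.6087 -0.0675  0.02  ]
scene red [273.3894 237.9823] 113 [ 0.6788 -0.0696  0.0244]
scene drive rect 264 ((0.479552686214447, 0.0791865885257721), (0.025541596114635468, 0.08117436617612839), 66.80461883544922) 0.01706981308278316 [0.4816 0.0798]
liner z 0.00556212030145814
```

```bash
cat >> h.py <<'E'
def cmd(p,M):
    "scaled shift and turn from the measured pose to target"
    o=r.get_obs();A=R.from_rotvec(o['orientation'])
    s=A.inv().apply(np.array(p)-o['tcp_pos'])/.25
    t=(A.inv()*R.from_matrix(M)).as_rotvec()/(np.pi/2)
    print('cmd',np.round(s,4).tolist(),np.round(t,4).tolist(),'t',o['clock'])
def down(yaw): # drive yaw deg -> tool matrix
    c,s=np.cos(np.radians(yaw)),np.sin(np.radians(yaw))
    return np.array([[-c,-s,0],[-s,c,0],[0,0,-1.]])
E
python3 - <<'E'
from h import *
cmd([.32,.40,.23],down(-24));cmd([.494,.073,.22],down(-24))
E
```

```text
cmd [-0.6929, -0.7718, 0.0812] [0.0, -0.0, 0.0567] t 1.8
cmd [-1.775, -1.7839, 0.1212] [0.0, -0.0, 0.0567] t 1.8
```

>>> servo_tool([
  [[-0.9,-0.9,0.06],[0,0,0.057]],
  [[-0.9,-0.9,0.06],[0,0,0.057]],
  [[-0.9,-0.9,0.06],[0,0,0.057]],
  [[-0.9,-0.9,0.06],[0,0,0.057]],
  [[-0.9,-0.9,0.06],[0,0,0.057]],
  [[-0.9,-0.9,0.06],[0,0,0.057]],
  [[-0.9,-0.9,0.06],[0,0,0.057]],
  [[-0.9,-0.9,0.06],[0,0,0.057]],
], claw=0, squeeze=60)

```text
clock: 2.6
tcp_pos: [0.3605, 0.3495, 0.2355]
orientation: [0.663, 3.07, -0.001]
contact_force: [0.7, 0.8, -0.3]
grip_width: 0.0856
gripper_force: 0.0
```

```bash
python3 - <<'E'
from h import *
print(r.get_obs()['tcp_pos']);cmd([.52,.03,.25],down(-24))
E
```

```text
[0.36045465 0.3494841  0.235484  ]
cmd [-1.1088, -0.9006, -0.0568] [-0.0003, 0.0005, -0.0042] t 2.6
```

>>> servo_tool([
  [[-0.98,-0.95,-0.05],[0,0,0]],
  [[-0.98,-0.95,-0.05],[0,0,0]],
  [[-0.98,-0.95,-0.05],[0,0,0]],
  [[-0.98,-0.95,-0.05],[0,0,0]],
  [[-0.98,-0.95,-0.05],[0,0,0]],
  [[-0.98,-0.95,-0.05],[0,0,0]],
  [[-0.98,-0.95,-0.05],[0,0,0]],
  [[-0.98,-0.95,-0.05],[0,0,0]],
  [[-0.98,-0.95,-0.05],[0,0,0]],
])

```text
clock: 3.5
tcp_pos: [0.4862, 0.0369, 0.2479]
orientation: [0.655, 3.072, 0.001]
contact_force: [-0.8, 0.8, 1.0]
grip_width: 0.0856
gripper_force: 0.0
```

```bash
cat >> h.py <<'E'
def wray(uv,o):
    m=r.camera_model('wrist');x,y=(uv[0]-m['cx'])/m['fx'],(uv[1]-m['cy'])/m['fy'];th=np.hypot(x,y)
    d=np.array([x/th*np.sin(th),y/th*np.sin(th),np.cos(th)]);H=np.array(m['hand_eye']);A=R.from_rotvec(o['orientation']).as_matrix()
    return A@H[:3,3]+o['tcp_pos'],A@H[:3,:3]@d
def wz(uv,o,z):
    c,d=wray(uv,o);return c+d*(z-c[2])/d[2]
E
python3 - <<'E'
from h import *
np.set_printoptions(precision=4,suppress=True)
o=r.get_obs();im,d=r.grab_frame('wrist');save(im,'w1.png');np.save('w1.npy',d)
print(o['tcp_pos'],r.camera_model('wrist'))
Z=dict(drive=.006,drive_plug=.012,drive_cap=.012,slot_blue=.032,slot_green=.032,slot_blue_mouth=.0533,red_stick=.032,white_drive=.032)
for n,z in Z.items():
    for k in r.mark_of('wrist',n)[:1]: print(n,np.round(k['uv'],1),wz(k['uv'],o,z),round(k['confidence'],2))
hsv=cv2.cvtColor(im,cv2.COLOR_RGB2HSV)
for nm,lo,hi in(('blue',(105,150,80),(125,255,255)),('green',(50,150,60),(75,255,255)),('red',(0,190,100),(4,255,255))):
    n,l,s,ce=cv2.connectedComponentsWithStats(cv2.inRange(hsv,lo,hi))
    for i in range(1,n):
        if s[i,4]>40: print(nm,ce[i],s[i,4],wz(ce[i],o,.0227), wz(ce[i],o,.018))
E
```

```text
[0.4862 0.0369 0.2479] {'fx': 309.70691628693146, 'fy': 309.70691628693146, 'cx': 322.6595127968365, 'cy': 200.12091173835043, 'hand_eye': array([[-0.0002, -0.9657, -0.2596,  0.0665],
       [ 1.    , -0.0001, -0.0005,  0.0007],
       [ 0.0005, -0.2596,  0.9657, -0.1236],
       [ 0.    ,  0.    ,  0.    ,  1.    ]])}
drive [351.9 151. ] [0.4746 0.0807 0.006 ] 0.59
drive_plug [355.7 123.7] [0.4462 0.0972 0.012 ] 0.73
drive_cap [358.  183.9] [0.5129 0.0718 0.012 ] 0.83
slot_blue [262.5 322. ] [ 0.6333 -0.1184  0.032 ] 0.55
slot_green [388.  285.5] [0.6468 0.0576 0.032 ] 0.67
slot_blue_mouth [264.5 344.9] [ 0.6567 -0.1246  0.0533] 0.68
blue [354.431  163.8966] 174 [0.4872 0.0768 0.0227] [0.488 0.077 0.018]
blue [579.3028 291.4037] 109 [0.855  0.3785 0.0227] [0.8608 0.3827 0.018 ]
blue [252.1684 303.0868] 380 [ 0.6049 -0.1207  0.0227] [ 0.6073 -0.1231  0.018 ]
blue [ 67.3158 327.    ] 114 [ 0.5426 -0.5406  0.0227] [ 0.5442 -0.5487  0.018 ]
green [107.3063 232.9072] 431 [ 0.4286 -0.2802  0.0227] [ 0.4287 -0.2848  0.018 ]
green [379.5439 263.242 ] 467 [0.6165 0.0584 0.0227] [0.6191 0.0583 0.018 ]
red [292.073  291.6399] 411 [ 0.6087 -0.0611  0.0227] [ 0.6112 -0.0628  0.018 ]
red [ 48.7772 317.238 ] 395 [ 0.5094 -0.5875  0.0227] [ 0.5105 -0.5963  0.018 ]
```

View pics/w1.png

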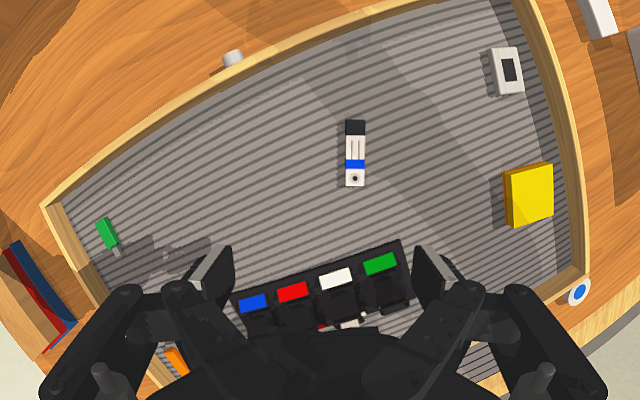

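The drive is at (354,153), standing vertical in the image, so it is aligned with tool x. The blue label is at (252,303).

```bash
python3 - <<'E'
from h import *
cmd([.494,.0737,.028],down(-24));cmd([.494,.0737,.08],down(-24))
E
```

```text
cmd [0.0289, 0.1484, 0.8792] [0.0001, -0.0001, 0.0004] t 3.95
cmd [0.0289, 0.1484, 0.6712] [0.0001, -0.0001, 0.0004] t 3.95
```

>>> servo_tool([
  [[0.029,0.148,0.2],[0,0,0]],
  [[0.029,0.148,0.4],[0,0,0]],
  [[0.029,0.148,0.6],[0,0,0]],
  [[0.029,0.148,0.75],[0,0,0]],
  [[0.029,0.148,0.82],[0,0,0]],
  [[0.029,0.148,0.85],[0,0,0]],
  [[0.029,0.148,0.87],[0,0,0]],
  [[0.029,0.148,0.875],[0,0,0]],
  [[0.029,0.148,0.875],[0,0,0]],
  [[0.029,0.148,0.875],[0,0,0]],
])

```text
clock: 4.95
tcp_pos: [0.495, 0.0732, 0.0301]
orientation: [0.653, 3.071, 0.002]
contact_force: [1.2, -0.3, -0.5]
grip_width: 0.0857
gripper_force: 0.0
```

```bash
python3 - <<'E'
from h import *
np.set_printoptions(precision=4,suppress=True)
o=r.get_obs();im,d=r.grab_frame('wrist');save(im,'w2.png')
for n,z in dict(drive=.006,drive_plug=.012,drive_cap=.012).items():
    for k in r.mark_of('wrist',n)[:1]: print(n,np.round(k['uv'],1),wz(k['uv'],o,z),round(k['confidence'],2))
cmd([.494,.0737,.027],down(-24))
E
```

```text
drive [323.3 215.2] [0.4781 0.0819 0.006 ] 0.82
drive_plug [323.6 136.9] [0.4423 0.0979 0.012 ] 0.91
drive_cap [323.5 285. ] [0.5117 0.067  0.012 ] 0.84
cmd [0.0026, 0.0014, 0.0102] [0.0005, 0.0005, -0.0003] t 5.15
```

View pics/w2.png

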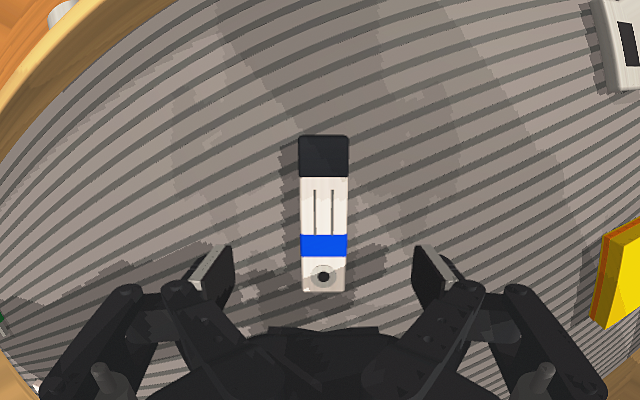

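The drive is centred between the pads (column 323). I'll close on it.

>>> servo_tool([
  [[0,0,0.01],[0,0,0]],
  [[0,0,0.01],[0,0,0]],
  [[0,0,0.01],[0,0,0]],
  [[0,0,0.01],[0,0,0]],
  [[0,0,0.01],[0,0,0]],
  [[0,0,0.01],[0,0,0]],
  [[0,0,0.01],[0,0,0]],
  [[0,0,0.01],[0,0,0]],
  [[0,0,0.01],[0,0,0]],
  [[0,0,0.01],[0,0,0]],
  [[0,0,0.01],[0,0,0]],
  [[0,0,0.01],[0,0,0]],
], claw=1, squeeze=100)

```text
clock: 6.35
tcp_pos: [0.4941, 0.073, 0.027]
orientation: [-0.654, -3.073, -0.0]
contact_force: [-1.4, -0.3, 6.7]
grip_width: 0.0191
gripper_force: 98.3
```

>>> servo_tool([
  [[0,0,-0.1],[0,0,0]],
  [[0,0,-0.3],[0,0,0]],
  [[0,0,-0.5],[0,0,0]],
  [[0,0,-0.7],[0,0,0]],
  [[0,0,-0.8],[0,0,0]],
  [[0,0,-0.8],[0,0,0]],
  [[0,0,-0.8],[0,0,0]],
])

```text
clock: 7.05
tcp_pos: [0.4939, 0.0731, 0.2266]
orientation: [0.654, 3.073, 0.001]
contact_force: [-0.3, 0.0, -0.3]
grip_width: 0.0188
gripper_force: 98.2
```

```bash
python3 - <<'E'
from h import *
np.set_printoptions(precision=4,suppress=True)
o=r.get_obs();im,d=r.grab_frame('wrist');save(im,'w3.png');np.save('w3.npy',d)
A=R.from_rotvec(o['orientation'])
print(o['tcp_pos'],d[200:300:20,323])
m=r.camera_model('wrist');H=np.array(m['hand_eye'])
for n in ('drive','drive_plug','drive_cap'):
    for k in r.mark_of('wrist',n)[:1]:
        for z in (.012,.015,.018):
            p=wz(k['uv'],o,o['tcp_pos'][2]-z);print(n,np.round(k['uv'],1),'tool',z,A.inv().apply(p-o['tcp_pos']))
psi=-3.5;c,s=np.cos(np.radians(psi)),np.sin(np.radians(psi))
W=np.array([[c,-s,0],[s,c,0],[0,0,1]])@np.array([[np.cos(np.radians(35)),0,np.sin(np.radians(35))],[0,1,0],[-np.sin(np.radians(35)),0,np.cos(np.radians(35))]])
# red stick / white drive top-end points in stand axes from top cam
d=np.load('top0.npy');m=r.camera_model('top');v,u=np.mgrid[:400,:640];P=(np.stack([(u-m['cx'])/m['fx']*d,(v-m['cy'])/m['fy']*d,d,np.ones_like(d)],-1)@np.array(m['extrinsics']).T)[...,:3]
O=np.array([.640,-.1256,.032]);Q=(P-O)@W
k=(d>0)&(P[...,2]>.06)&(abs(P[...,0]-.66)<.06)&(abs(P[...,1]+.04)<.09)
for lo,hi in((.04,.08),(.1,.14)):
    q=Q[k&(Q[...,1]>lo)&(Q[...,1]<hi)];print(len(q),np.percentile(q,[2,25,50,75,98],axis=0))
# lips of blue/green slots
k=(d>0)&(P[...,2]>.045)&(abs(P[...,0]-.66)<.06)
for lo,hi in((-.03,.03),(.15,.21)):
    q=Q[k&(Q[...,1]>lo)&(Q[...,1]<hi)];print(len(q),np.percentile(q,[2,25,50,75,98],axis=0))
E
```

```text
[0.4939 0.0731 0.2266] [0.1374 0.1399 0.1415 0.1452 0.1468]
drive [323.8 214.2] tool 0.012 [0.0234 0.0012 0.012 ]
drive [323.8 214.2] tool 0.015 [0.0224 0.0012 0.015 ]
drive [323.8 214.2] tool 0.018 [0.0215 0.0012 0.018 ]
drive_plug [324.3 139.6] tool 0.012 [0.0574 0.0014 0.012 ]
drive_plug [324.3 139.6] tool 0.015 [0.0572 0.0014 0.015 ]
drive_plug [324.3 139.6] tool 0.018 [0.057  0.0014 0.018 ]
drive_cap [325.1 289. ] tool 0.012 [-0.0166  0.0019  0.012 ]
drive_cap [325.1 289. ] tool 0.015 [-0.0184  0.0019  0.015 ]
drive_cap [325.1 289. ] tool 0.018 [-0.0202  0.0019  0.018 ]
216 [[-0.0181  0.0454  0.0254]
 [-0.0097  0.0553  0.0317]
 [-0.0083  0.0619  0.0456]
 [-0.0072  0.0675  0.0591]
 [ 0.0011  0.0769  0.064 ]]
203 [[-0.0179  0.1058  0.025 ]
 [-0.0095  0.1154  0.0308]
 [-0.008   0.1216  0.0426]
 [-0.0069  0.1276  0.0555]
 [ 0.0005  0.1374  0.0597]]
261 [[-0.0184 -0.0159  0.0063]
 [-0.016  -0.0083  0.017 ]
 [-0.014   0.0012  0.023 ]
 [ 0.0037  0.0115  0.0278]
 [ 0.0086  0.0194  0.0305]]
247 [[-0.0176  0.1635  0.0065]
 [-0.0152  0.1725  0.0166]
 [-0.0138  0.1816  0.0239]
 [ 0.0044  0.1908  0.0285]
 [ 0.009   0.1986  0.0304]]
```

View pics/w3.png

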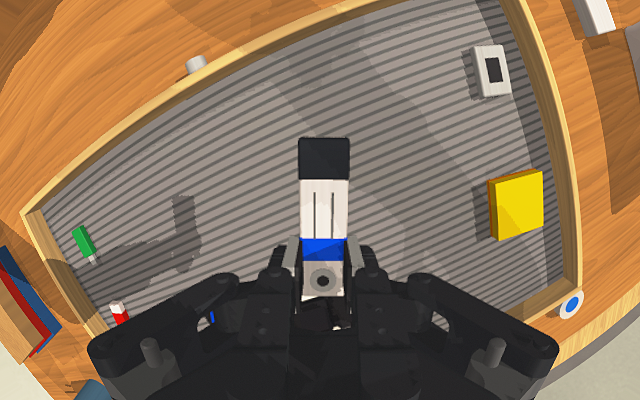

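The grip is centred, with the plug end visible at (323,140). Next is tilting to the slot orientation above the blue mouth.

```bash
cat >> h.py <<'E'
psi=np.radians(-3.5)
W=(R.from_euler('z',psi)*R.from_euler('y',35,degrees=True)).as_matrix()
MT=np.column_stack([-W[:,2],W[:,1],W[:,0]])
O2=np.array([.6355,-.1248,.032])
def ins(h,dx=.0012,dy=0.): # tcp for plug at height h in slot
    return O2+W@[dx-.015,dy,h+.0578]
E
python3 - <<'E'
from h import *
print(MT,ins(.1));cmd(ins(.1),MT)
E
```

```text
[[-5.72506601e-01  6.10485395e-02  8.17624161e-01]
 [ 3.50160038e-02  9.98134798e-01 -5.00080360e-02]
 [-8.19152044e-01  3.46944695e-18 -5.73576436e-01]] [ 0.71455833 -0.12963541  0.16917755]
cmd [-1.1389, -0.3783, 0.2218] [-0.1105, -0.606, -0.2097] t 7.25
```

>>> servo_tool([
  [[-0.3,-0.1,0.0],[-0.05,-0.3,-0.1]],
  [[-0.5,-0.19,0.0],[-0.11,-0.606,-0.21]],
  [[-0.5,-0.19,0.0],[-0.11,-0.606,-0.21]],
  [[-0.57,-0.19,0.0],[-0.11,-0.606,-0.21]],
  [[-0.57,-0.19,0.0],[-0.11,-0.606,-0.21]],
  [[-0.57,-0.19,0.0],[-0.11,-0.606,-0.21]],
  [[-0.57,-0.19,0.0],[-0.11,-0.606,-0.21]],
  [[-0.57,-0.19,0.0],[-0.11,-0.606,-0.21]],
  [[-0.57,-0.19,0.0],[-0.11,-0.606,-0.21]],
  [[-0.57,-0.19,0.0],[-0.11,-0.606,-0.21]],
])

```text
clock: 8.25
tcp_pos: [0.6019, -0.0519, 0.223]
orientation: [0.241, 2.419, -0.152]
contact_force: [0.1, -0.4, -0.3]
grip_width: 0.019
gripper_force: 98.2
```

```bash
python3 - <<'E'
from h import *
print(r.get_obs()['tcp_pos'],r.get_obs()['joints']);cmd(ins(.1),MT);cmd(ins(.06),MT)
E
```

```text
[ 0.60189649 -0.05187957  0.22296194] [-0.43000518  0.18706407  0.30553738  2.2803504   1.50335019  0.21267099
 -0.20413152]
cmd [-0.2356, -0.1979, 0.5014] [-0.0921, -0.1579, -0.0446] t 8.25
cmd [-0.0809, -0.2061, 0.5413] [-0.0921, -0.1579, -0.0446] t 8.25
```

>>> servo_tool([
  [[-0.2,-0.2,0.3],[-0.092,-0.158,-0.045]],
  [[-0.236,-0.198,0.5],[-0.092,-0.158,-0.045]],
  [[-0.236,-0.198,0.5],[-0.092,-0.158,-0.045]],
  [[-0.236,-0.198,0.5],[-0.092,-0.158,-0.045]],
  [[-0.236,-0.198,0.5],[-0.092,-0.158,-0.045]],
  [[-0.236,-0.198,0.5],[-0.092,-0.158,-0.045]],
  [[-0.236,-0.198,0.5],[-0.092,-0.158,-0.045]],
  [[-0.236,-0.198,0.5],[-0.092,-0.158,-0.045]],
])

```text
clock: 9.05
tcp_pos: [0.714, -0.1373, 0.1648]
orientation: [0.078, 2.185, -0.036]
contact_force: [-1.3, -1.3, -0.3]
grip_width: 0.0187
gripper_force: 98.2
```

```bash
python3 - <<'E'
from h import *
print(r.get_obs()['tcp_pos'],r.get_obs()['joints']);cmd(ins(.1),MT);cmd(ins(.055),MT)
E
```

```text
[ 0.71395348 -0.13733661  0.16477651] [ 0.37798722  0.51506601 -0.30639332  2.15230886  3.02522857  0.46411412
 -1.32493805]
cmd [-0.0144, 0.031, -0.0099] [-0.0033, -0.003, -0.005] t 9.05
cmd [0.1656, 0.0295, -0.009] [-0.0033, -0.003, -0.005] t 9.05
```

>>> servo_tool([
  [[0,0,0],[0,0,0]],
  [[0,0,0],[0,0,0]],
  [[0,0,0],[0,0,0]],
])

```text
clock: 9.35
tcp_pos: [0.715, -0.1272, 0.1714]
orientation: [0.063, 2.18, -0.033]
contact_force: [-0.6, 0.3, -0.6]
grip_width: 0.0192
gripper_force: 98.2
```

```bash
python3 - <<'E'
from h import *
cmd(ins(.1),MT);cmd(ins(.055),MT)
E
```

```text
cmd [0.0079, -0.0099, 0.0042] [0.0015, 0.0009, 0.0012] t 9.35
cmd [0.1879, -0.0095, 0.0039] [0.0015, 0.0009, 0.0012] t 9.35
```

>>> servo_tool([
  [[0.05,-0.005,0.002],[0,0,0]],
  [[0.12,-0.008,0.003],[0,0,0]],
  [[0.17,-0.008,0.003],[0,0,0]],
  [[0.184,-0.008,0.003],[0,0,0]],
  [[0.184,-0.008,0.003],[0,0,0]],
  [[0.184,-0.008,0.003],[0,0,0]],
  [[0.184,-0.008,0.003],[0,0,0]],
  [[0.184,-0.008,0.003],[0,0,0]],
])

```text
clock: 10.15
tcp_pos: [0.6898, -0.1297, 0.1335]
orientation: [0.066, 2.178, -0.035]
contact_force: [-0.3, 0.2, -1.3]
grip_width: 0.0192
gripper_force: 98.2
```

```bash
python3 - <<'E'
from h import *
np.set_printoptions(precision=4,suppress=True)
o=r.get_obs();cmd(ins(.055),MT)
ims=[]
for c in('top','scene'):
    im,d=r.grab_frame(c);save(im,c+'2.png');np.save(c+'2.npy',d)
    ims.append(cv2.resize(im[110:210,330:450] if c=='top' else im[140:260,210:330],(400,400),interpolation=cv2.INTER_CUBIC))
    for n in('drive_plug','drive_cap','slot_blue','slot_blue_mouth'):
        for k in r.mark_of(c,n)[:1]: print(c,n,np.round(k['uv'],1),round(k['confidence'],2))
im,d=r.grab_frame('wrist');save(im,'w4.png')
save(np.hstack(ims),'pre.png')
o=r.get_obs()
print('expected plug world',o['tcp_pos']+R.from_rotvec(o['orientation']).apply([.0578,0,.015]))
for c in('top','scene'):
    m=r.camera_model(c);E=np.linalg.inv(m['extrinsics'])
    for nm,p in(('plug',o['tcp_pos']+R.from_rotvec(o['orientation']).apply([.0578,0,.015])),('mouth',O2+W[:,2]*.026),('liptop',O2+W[:,2]*.034)):
        q=E@np.append(p,1);print(c,nm,m['fx']*q[0]/q[2]+m['cx'],m['fy']*q[1]/q[2]+m['cy'])
E
```

```text
cmd [0.0064, 0.0065, -0.0008] [0.0002, 0.0016, 0.0002] t 10.15
top drive_plug [390.1 149.9] 0.71
top drive_cap [395.1 119.3] 0.7
top slot_blue [200.  181.5] 0.65
scene drive_plug [255.7 205.9] 0.68
scene drive_cap [236.5 197.8] 0.47
scene slot_blue [265.8 209.9] 0.57
scene slot_blue_mouth [259.  211.1] 0.67
expected plug world [ 0.6684 -0.1285  0.0767]
top plug 391.71050303429683 150.83058012638574
top mouth 388.7692235360314 161.8439746542203
top liptop 389.3421289324083 159.04286237009006
scene plug 253.9440123450023 208.54755820293778
scene mouth 260.8918168488865 211.54004482811519
scene liptop 259.2834155199001 210.68136740028498
```

View pics/pre.png

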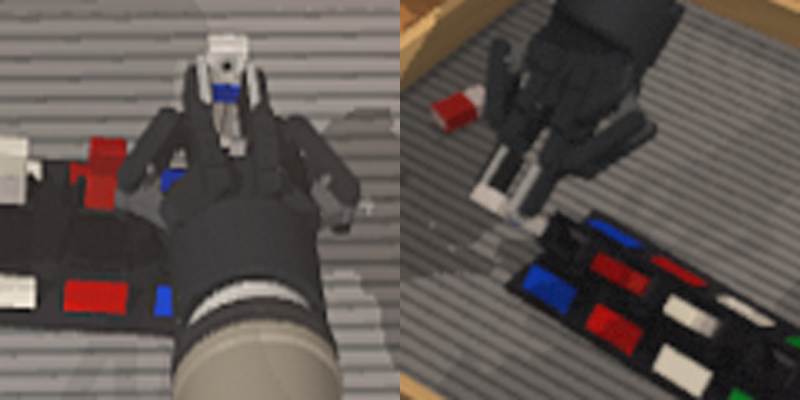

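View pics/w4.png

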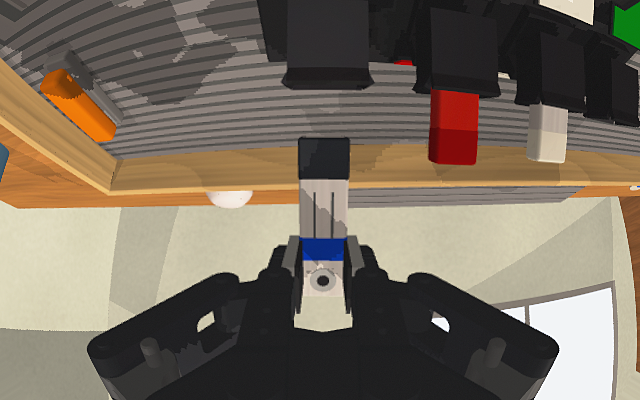

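The wrist view shows the drive (columns 299–349) against the slot lip (columns 284–373), so the drive is about 4 px, or 1.7 mm, short in +y. The red stick face at (453,140) gives a depth reference for x.

```bash
python3 - <<'E'
from h import *
np.set_printoptions(precision=4,suppress=True)
o=r.get_obs();im,d=r.grab_frame('wrist')
m=r.camera_model('wrist');H=np.array(m['hand_eye'])
v,u=np.mgrid[:400,:640];x,y=(u-m['cx'])/m['fx'],(v-m['cy'])/m['fy'];th=np.hypot(x,y)+1e-9
k=np.tan(th)/th
T=np.stack([x*k*d,y*k*d,d,np.ones_like(d)],-1)@H.T
A=R.from_rotvec(o['orientation']).as_matrix()
S=((T[...,:3]@A.T+o['tcp_pos'])-O2)@W  # slot frame
for nm,(r0,r1,c0,c1) in dict(drive=(150,175,305,343),drive_w=(185,230,305,343),red=(100,150,435,470),white=(108,150,535,560),lipface=(55,75,295,360),lipface2=(25,45,295,360),redlip=(65,85,425,490)).items():
    print(nm,'tool',np.median(T[r0:r1,c0:c1,:3],axis=(0,1)),'slot',np.median(S[r0:r1,c0:c1],axis=(0,1)))
for row in (70,80,120,140):
    print(row,[(c,np.round(S[row,c],4).tolist()) for c in (286,300,328,360,370,432,453,474)])
E
```

```text
drive tool [0.0475 0.0011 0.0083] slot [-0.0052 -0.0007  0.0659]
drive_w tool [0.0273 0.0011 0.0086] slot [-0.0049 -0.0007  0.0861]
red tool [0.0657 0.0593 0.0093] slot [-0.0043  0.0576  0.0477]
white tool [0.0686 0.117  0.0096] slot [-0.0039  0.1153  0.0448]
lipface tool [0.0884 0.0026 0.0018] slot [-0.0117  0.0009  0.0249]
lipface2 tool [0.1012 0.0026 0.002 ] slot [-0.0115  0.0009  0.0121]
redlip tool [0.0878 0.0578 0.002 ] slot [-0.0115  0.0561  0.0256]
70 [(286, [-0.0124, -0.0154, 0.0272]), (300, [-0.0125, -0.0098, 0.0274]), (328, [-0.0117, 0.0013, 0.0273]), (360, [-0.0119, 0.0142, 0.0271]), (370, [0.067, 0.0302, 0.0143]), (432, [-0.0109, 0.045, 0.0249]), (453, [-0.0102, 0.0551, 0.0237]), (474, [-0.0118, 0.0647, 0.0228])]
80 [(286, [-0.0141, -0.0152, 0.0316]), (300, [-0.0147, -0.0097, 0.0318]), (328, [-0.0137, 0.0013, 0.0317]), (360, [-0.0148, 0.0138, 0.0316]), (370, [-0.0107, 0.0184, 0.031]), (432, [-0.013, 0.0442, 0.0296]), (453, [-0.0122, 0.0542, 0.0285]), (474, [-0.0104, 0.0654, 0.0271])]
120 [(286, [0.1139, -0.0304, 0.0481]), (300, [0.1156, -0.0191, 0.0483]), (328, [0.115, 0.0035, 0.0484]), (360, [0.1133, 0.0293, 0.0481]), (370, [0.1146, 0.0376, 0.0479]), (432, [0.0002, 0.0493, 0.0463]), (453, [-0.0043, 0.058, 0.0457]), (474, [-0.0047, 0.0688, 0.0449])]
140 [(286, [0.1415, -0.0338, 0.0664]), (300, [-0.0043, -0.0105, 0.0564]), (328, [-0.0056, 0.0015, 0.0564]), (360, [0.1416, 0.0329, 0.0664]), (370, [0.1412, 0.042, 0.0662]), (432, [-0.0016, 0.049, 0.0555]), (453, [-0.004, 0.0586, 0.0549]), (474, [-0.004, 0.0697, 0.0542])]
```

x agrees: the lip face is at -11.6 mm, where -11.5 is expected. I need +1.4 mm in y and +0.5 mm in x, then descend.

>>> servo_tool([
  [[0.0,0.0056,0.002],[0,0,0]],
  [[0.0,0.0056,0.002],[0,0,0]],
  [[0.03,0.0056,0.002],[0,0,0]],
  [[0.06,0.0056,0.002],[0,0,0]],
  [[0.08,0.0056,0.002],[0,0,0]],
  [[0.095,0.0056,0.002],[0,0,0]],
  [[0.1,0.0056,0.002],[0,0,0]],
  [[0.1,0.0056,0.002],[0,0,0]],
  [[0.1,0.0056,0.002],[0,0,0]],
])

```text
clock: 11.65
tcp_pos: [0.6757, -0.1276, 0.1122]
orientation: [0.066, 2.179, -0.034]
contact_force: [0.5, 0.3, -0.1]
grip_width: 0.0194
gripper_force: 98.2
```

```bash
python3 - <<'E'
from h import *
o=r.get_obs();print(o['contact_force'],(o['tcp_pos']-O2)@W-[-.015,0,.0578]);cmd(ins(.022,.0017),MT)
E
```

```text
[ 0.5001747   0.28837947 -0.09194714] [ 0.00200211 -0.0003165   0.03095709]
cmd [0.0358, 0.0013, -0.0013] [0.0002, 0.0011, 0.0] t 11.65
```

>>> servo_tool([
  [[0.01,0,0],[0,0,0]],
  [[0.02,0,0],[0,0,0]],
  [[0.03,0,0],[0,0,0]],
  [[0.036,0,0],[0,0,0]],
  [[0.036,0,0],[0,0,0]],
])

```text
clock: 12.15
tcp_pos: [0.6699, -0.1272, 0.1041]
orientation: [0.066, 2.18, -0.034]
contact_force: [-0.1, -0.4, -1.0]
grip_width: 0.0186
gripper_force: 98.2
```

```bash
cat > st.py <<'E'
from h import *
np.set_printoptions(precision=4,suppress=True)
o=r.get_obs();print('F slot',o['contact_force']@W,'plug slot',(o['tcp_pos']-O2)@W-[-.015,0,.0578],o['clock'],o['grip_width'],'M',o['moment'])
E
python3 st.py
```

```text
F slot [ 0.4593 -0.3916 -0.8511] plug slot [ 0.0019 -0.0003  0.0211] 12.15 0.01856512956587463 M [0.0529 0.9285 0.0152]
```

Free so far. Next, push through the nub in small steps.

>>> servo_tool([
  [[0.006,0,0],[0,0,0]],
  [[0.012,0,0],[0,0,0]],
  [[0.018,0,0],[0,0,0]],
  [[0.022,0,0],[0,0,0]],
])

```text
clock: 12.55
tcp_pos: [0.667, -0.1271, 0.0998]
orientation: [0.066, 2.18, -0.034]
contact_force: [0.8, -0.0, 0.7]
grip_width: 0.0184
gripper_force: 98.3
```

```bash
python3 st.py
```

```text
F slot [0.2426 0.0453 1.0128] plug slot [ 0.0019 -0.0003  0.0159] 12.55 0.01840476307363241 M [0.0992 0.8452 0.0409]
```

>>> servo_tool([
  [[0.005,0,0],[0,0,0]],
  [[0.01,0,0],[0,0,0]],
  [[0.014,0,0],[0,0,0]],
  [[0.016,0,0],[0,0,0]],
])

```text
clock: 12.95
tcp_pos: [0.6652, -0.1269, 0.0971]
orientation: [0.066, 2.178, -0.035]
contact_force: [-0.3, -0.5, 2.3]
grip_width: 0.0189
gripper_force: 98.4
```

```bash
python3 st.py
```

```text
F slot [-1.5594 -0.5617  1.7098] plug slot [ 0.002  -0.0003  0.0127] 12.95 0.018917496955011923 M [ 0.0448  0.4964 -0.0491]
```

>>> servo_tool([
  [[0.004,0,0],[0,0,0]],
  [[0.008,0,0],[0,0,0]],
  [[0.012,0,0],[0,0,0]],
  [[0.012,0,0],[0,0,0]],
])

```text
clock: 13.35
tcp_pos: [0.665, -0.1269, 0.0965]
orientation: [0.066, 2.174, -0.035]
contact_force: [-0.3, -0.2, 7.8]
grip_width: 0.0187
gripper_force: 98.8
```

```bash
python3 st.py
```

```text
F slot [-4.7001 -0.2204  6.252 ] plug slot [ 0.0023 -0.0003  0.0121] 13.35 0.018684544601581185 M [ 0.0201 -0.386   0.0213]
```

>>> servo_tool([
  [[0.004,0,0],[0,0,0]],
  [[0.008,0,0],[0,0,0]],
  [[0.012,0,0],[0,0,0]],
  [[0.012,0,0],[0,0,0]],
])

```text
clock: 13.75
tcp_pos: [0.6651, -0.1269, 0.0962]
orientation: [0.065, 2.169, -0.036]
contact_force: [-0.5, 0.7, 14.8]
grip_width: 0.0191
gripper_force: 99.3
```

```bash
python3 st.py
```

```text
F slot [-8.9698  0.678  11.807 ] plug slot [ 0.0025 -0.0003  0.0118] 13.75 0.019072269698054308 M [-0.0574 -1.3315  0.0299]
```

>>> servo_tool([
  [[0.004,0,0],[0,0,0]],
  [[0.008,0,0],[0,0,0]],
  [[0.012,0,0],[0,0,0]],
  [[0.012,0,0],[0,0,0]],
])

```text
clock: 14.15
tcp_pos: [0.665, -0.1269, 0.0958]
orientation: [0.065, 2.163, -0.037]
contact_force: [-0.7, 0.5, 21.5]
grip_width: 0.0189
gripper_force: 99.8
```

```bash
python3 st.py
```

```text
F slot [-12.9716   0.4441  17.2049] plug slot [ 0.0026 -0.0003  0.0114] 14.15 0.018942415677377283 M [-0.0745 -2.3097  0.0953]
```

```bash
python3 - <<'E'
from h import *
np.set_printoptions(precision=4,suppress=True)
o=r.get_obs();im,d=r.grab_frame('wrist');save(im,'w5.png')
m=r.camera_model('wrist');H=np.array(m['hand_eye'])
v,u=np.mgrid[:400,:640];x,y=(u-m['cx'])/m['fx'],(v-m['cy'])/m['fy'];th=np.hypot(x,y)+1e-9
T=np.stack([x*np.tan(th)/th*d,y*np.tan(th)/th*d,d,np.ones_like(d)],-1)@H.T
S=((T[...,:3]@R.from_rotvec(o['orientation']).as_matrix().T+o['tcp_pos'])-O2)@W
for row in range(90,300,10): print(row,S[row,324],T[row,324,:3],S[row,455],im[row,324])
E
```

```text
90 [ 0.0044  0.0011 -0.0095] [0.079  0.0015 0.0154] [ 0.      0.0608 -0.0124] [28 27 28]
100 [ 0.01    0.0011 -0.0052] [0.0748 0.0015 0.0211] [ 0.006   0.0635 -0.0081] [22 22 22]
110 [-0.0115  0.001  -0.0003] [ 0.0695  0.0014 -0.0003] [-0.0122  0.0556 -0.0027] [52 51 50]
120 [-0.0116  0.001   0.0037] [ 0.0655  0.0014 -0.0004] [-0.0113  0.0561  0.0015] [52 49 50]
130 [-0.012   0.0011  0.0077] [ 0.0616  0.0014 -0.0007] [-0.0115  0.0563  0.0058] [41 39 43]
140 [-0.0105  0.0011  0.0118] [0.0575 0.0014 0.0008] [-0.0114  0.0566  0.01  ] [42 40 41]
150 [-0.012   0.0011  0.0157] [ 0.0535  0.0014 -0.0005] [-0.0119  0.0567  0.0143] [43 39 42]
160 [-0.0108  0.0011  0.0199] [0.0493 0.0014 0.0007] [-0.0118  0.0571  0.0186] [40 39 39]
170 [-0.0121  0.0011  0.0238] [ 0.0454  0.0014 -0.0006] [-0.0112  0.0577  0.023 ] [40 38 39]
180 [-0.0128  0.0011  0.0278] [ 0.0414  0.0014 -0.0012] [-0.0127  0.0575  0.0271] [36 33 35]
190 [-0.0138  0.0011  0.0317] [ 0.0375  0.0014 -0.0021] [-0.0132  0.0578  0.0315] [29 28 29]
200 [-0.0043  0.0012  0.0386] [0.0307 0.0015 0.0076] [-0.0034  0.063   0.0387] [212 197 181]
210 [-0.0037  0.0012  0.0434] [0.0259 0.0015 0.0082] [-0.0034  0.0636  0.0437] [157 146 135]
220 [-0.0042  0.0012  0.048 ] [0.0214 0.0015 0.0078] [-0.0038  0.0641  0.0486] [158 146 135]
230 [-0.0046  0.0012  0.0527] [0.0167 0.0015 0.0075] [-0.0045  0.0646  0.0535] [157 146 135]
240 [-0.0051  0.0012  0.0574] [0.012  0.0015 0.007 ] [-0.0039  0.0658  0.0591] [  0  40 140]
250 [-0.0037  0.0012  0.0631] [0.0062 0.0015 0.0086] [-0.1352  0.0006  0.001 ] [ 10  48 141]
260 [-0.0038  0.0013  0.0683] [0.001  0.0015 0.0086] [1.4875 0.8297 0.8564] [  0  43 169]
270 [-0.0042  0.0013  0.0735] [-0.0042  0.0015  0.0082] [1.4531 0.8255 0.9093] [176 168 159]
280 [-0.0043  0.0013  0.0791] [-0.0098  0.0016  0.0082] [1.4178 0.8213 0.9613] [45 43 44]
290 [-0.1352  0.0006  0.001 ] [ 0.066   0.0009 -0.124 ] [-0.0532  0.0447  0.0557] [190 183 171]
```

View pics/w5.png

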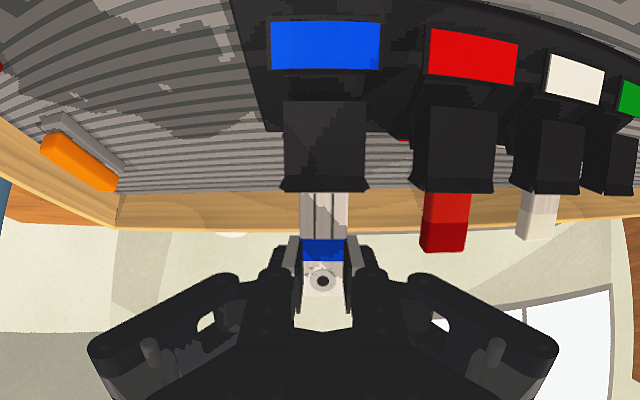

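The drive sits centred in the blue slot mouth (columns 300–348 within 281–369) and hasn't slipped in the grip. It is held at the nub with a sideways load, so I'll back off in tool z while pushing on.

>>> servo_tool([
  [[0,0,-0.006],[0,0,0]],
  [[0,0,-0.012],[0,0,0]],
  [[0.004,0,-0.016],[0,0,0]],
  [[0.004,0,-0.016],[0,0,0]],
])

```text
clock: 14.6
tcp_pos: [0.6595, -0.1267, 0.0939]
orientation: [0.066, 2.171, -0.036]
contact_force: [9.0, -1.0, -0.2]
grip_width: 0.0185
gripper_force: 98.1
```

```bash
python3 st.py
```

```text
F slot [ 7.5089 -0.4104  5.0071] plug slot [-0.0008 -0.0005  0.0068] 14.6 0.01845873225647974 M [-0.0472 -0.4834 -0.0017]
```

>>> servo_tool([
  [[0.004,0,0.004],[0,0,0]],
  [[0.008,0,0.006],[0,0,0]],
  [[0.012,0,0.006],[0,0,0]],
  [[0.012,0,0.006],[0,0,0]],
])

```text
clock: 15.0
tcp_pos: [0.6582, -0.1267, 0.0896]
orientation: [0.066, 2.173, -0.035]
contact_force: [6.6, -1.2, 0.9]
grip_width: 0.0193
gripper_force: 98.3
```

```bash
python3 st.py
```

```text
F slot [ 4.8954 -0.7545  4.5771] plug slot [ 0.0006 -0.0005  0.0024] 15.0 0.019273418923376792 M [-0.0358 -0.401   0.0023]
```

>>> servo_tool([
  [[0.004,0,0.002],[0,0,0]],
  [[0.008,0,0.002],[0,0,0]],
  [[0.012,0,0.002],[0,0,0]],
  [[0.012,0,0.002],[0,0,0]],
])

```text
clock: 15.4
tcp_pos: [0.6573, -0.1266, 0.0875]
orientation: [0.066, 2.172, -0.035]
contact_force: [7.0, -0.2, 3.6]
grip_width: 0.0191
gripper_force: 98.6
```

```bash
python3 st.py
```

```text
F slot [3.6762 0.2124 6.9717] plug slot [ 0.0011 -0.0004  0.0002] 15.4 0.019093248284939558 M [-0.048  -0.6571 -0.0413]
```

>>> servo_tool([
  [[0.004,0,0],[0,0,0]],
  [[0.008,0,0],[0,0,0]],
  [[0.012,0,0],[0,0,0]],
  [[0.012,0,0],[0,0,0]],
])

```text
clock: 15.8
tcp_pos: [0.6574, -0.1265, 0.0871]
orientation: [0.065, 2.166, -0.036]
contact_force: [6.9, -0.6, 8.1]
grip_width: 0.0189
gripper_force: 99.0
```

```bash
python3 st.py
```

```text
F slot [ 1.0657 -0.1601 10.6278] plug slot [ 0.0014 -0.0004 -0.    ] 15.8 0.01890193010120686 M [-0.0659 -1.5953  0.0682]
```

>>> servo_tool([
  [[0.004,0,-0.002],[0,0,0]],
  [[0.008,0,-0.004],[0,0,0]],
  [[0.014,0,-0.006],[0,0,0]],
  [[0.018,0,-0.006],[0,0,0]],
  [[0.018,0,-0.006],[0,0,0]],
])

```text
clock: 16.3
tcp_pos: [0.6569, -0.1264, 0.0873]
orientation: [0.064, 2.158, -0.037]
contact_force: [11.9, -0.7, 14.2]
grip_width: 0.0189
gripper_force: 98.8
```

```bash
python3 st.py
```

```text
F slot [ 1.6227 -0.0176 18.5048] plug slot [ 0.0008 -0.0003 -0.0002] 16.3 0.01886943067670154 M [-0.1676 -3.0096  0.0966]
```

>>> servo_tool([
  [[-0.008,0,0.002],[0,0,0]],
  [[-0.016,0,0.004],[0,0,0]],
  [[-0.024,0,0.006],[0,0,0]],
  [[-0.028,0,0.006],[0,0,0]],
  [[-0.028,0,0.006],[0,0,0]],
])

```text
clock: 16.8
tcp_pos: [0.6573, -0.1266, 0.0874]
orientation: [0.066, 2.171, -0.036]
contact_force: [6.6, -0.1, 3.1]
grip_width: 0.0189
gripper_force: 98.6
```

```bash
python3 st.py; python3 - <<'E'
from h import *
np.set_printoptions(precision=4,suppress=True)
o=r.get_obs();im,d=r.grab_frame('wrist');save(im,'w6.png')
m=r.camera_model('wrist');H=np.array(m['hand_eye'])
v,u=np.mgrid[:400,:640];x,y=(u-m['cx'])/m['fx'],(v-m['cy'])/m['fy'];th=np.hypot(x,y)+1e-9
T=np.stack([x*np.tan(th)/th*d,y*np.tan(th)/th*d,d,np.ones_like(d)],-1)@H.T
S=((T[...,:3]@R.from_rotvec(o['orientation']).as_matrix().T+o['tcp_pos'])-O2)@W
for row in list(range(206,250,3))+list(range(270,292,4)): print(row,S[row,312],T[row,312,:3],im[row,312])
E
```

```text
F slot [3.5762 0.2852 6.3128] plug slot [ 0.0011 -0.0004  0.0001] 16.8 0.018858955926498912 M [-0.1088 -0.7441  0.0532]
206 [-0.0123 -0.004   0.0282] [ 0.0298 -0.0036  0.0013] [32 31 32]
209 [-0.0143 -0.004   0.0289] [ 0.029  -0.0035 -0.0006] [33 33 33]
212 [-0.0139 -0.004   0.0303] [ 0.0276 -0.0036 -0.0002] [36 34 34]
215 [-0.0144 -0.004   0.0315] [ 0.0264 -0.0035 -0.0007] [23 23 25]
218 [-0.0044 -0.0044  0.0362] [ 0.0218 -0.0039  0.0093] [171 158 147]
221 [-0.0047 -0.0044  0.0376] [ 0.0205 -0.0039  0.009 ] [164 151 141]
224 [-0.005  -0.0044  0.0389] [ 0.0191 -0.0039  0.0087] [162 152 141]
227 [-0.0058 -0.0044  0.0401] [ 0.018  -0.0039  0.0079] [163 152 142]
230 [-0.0047 -0.0044  0.042 ] [ 0.0161 -0.004   0.0091] [163 151 141]
233 [-0.0056 -0.0044  0.0431] [ 0.0149 -0.004   0.0082] [163 152 141]
236 [-0.0048 -0.0045  0.0449] [ 0.0132 -0.004   0.009 ] [170 155 139]
239 [-0.0049 -0.0045  0.0464] [ 0.0117 -0.004   0.0089] [  0  42 142]
242 [-0.0054 -0.0045  0.0477] [ 0.0104 -0.004   0.0084] [ 10  48 142]
245 [-0.0052 -0.0045  0.0493] [ 0.0088 -0.0041  0.0086] [ 10  49 139]
248 [-0.0059 -0.0045  0.0505] [ 0.0075 -0.004   0.008 ] [ 11  47 140]
270 [-0.0063 -0.0046  0.0619] [-0.0039 -0.0042  0.0077] [205 190 175]
274 [-0.0067 -0.0046  0.0639] [-0.0059 -0.0042  0.0072] [191 185 170]
278 [-0.0064 -0.0047  0.0663] [-0.0083 -0.0042  0.0076] [199 192 178]
282 [-0.0057 -0.0047  0.069 ] [-0.011  -0.0043  0.0083] [198 189 178]
286 [-0.006  -0.0048  0.0711] [-0.0131 -0.0043  0.008 ] [198 188 176]
290 [-0.0057 -0.0048  0.0737] [-0.0156 -0.0044  0.0083] [232 222 210]
```

At 18 N the drive stops at the floor (nominal plug height 0). I'll relax the push, then release with a partial opening so the fingers clear the neighbouring red stick.

>>> servo_tool([
  [[-0.008,0,0],[0,0,0]],
  [[-0.008,0,0],[0,0,0]],
  [[-0.008,0,0],[0,0,0]],
])

```text
clock: 17.15
tcp_pos: [0.6572, -0.1266, 0.0876]
orientation: [0.066, 2.175, -0.035]
contact_force: [5.9, -0.6, -0.4]
grip_width: 0.0189
gripper_force: 98.4
```

>>> servo_tool([
  [[0,0,0],[0,0,0]],
  [[0,0,0],[0,0,0]],
  [[0,0,0],[0,0,0]],
  [[0,0,0],[0,0,0]],
  [[0,0,0],[0,0,0]],
  [[0,0,0],[0,0,0]],
], claw=0.55)

```text
clock: 17.75
tcp_pos: [0.6548, -0.1263, 0.0859]
orientation: [0.066, 2.18, -0.034]
contact_force: [1.0, 0.0, 0.1]
grip_width: 0.0385
gripper_force: 0.0
```

```bash
python3 st.py; python3 - <<'E'
from h import *
o=r.get_obs();im,d=r.grab_frame('wrist');save(im,'w7.png')
m=r.camera_model('wrist');H=np.array(m['hand_eye'])
v,u=np.mgrid[:400,:640];x,y=(u-m['cx'])/m['fx'],(v-m['cy'])/m['fy'];th=np.hypot(x,y)+1e-9
T=np.stack([x*np.tan(th)/th*d,y*np.tan(th)/th*d,d,np.ones_like(d)],-1)@H.T
S=((T[...,:3]@R.from_rotvec(o['orientation']).as_matrix().T+o['tcp_pos'])-O2)@W
c=(S[...,0]>-.012)&(S[...,0]<.003)&(S[...,2]>.036)&(S[...,2]<.1)
for nm,lo,hi in(('drive',-.012,.014),('red',.05,.072)):
    q=S[c&(S[...,1]>lo)&(S[...,1]<hi)];print(nm,len(q),q.max(0),np.percentile(q,[1,50,99],axis=0))
E
```

```text
F slot [0.7092 0.0589 0.6456] plug slot [-0.0001 -0.0003 -0.0026] 17.75 0.038548588643556675 M [ 0.0327  0.8769 -0.0244]
drive 3413 [-0.00220898  0.01159885  0.07785459] [[-0.00608732 -0.01026694  0.03642716]
 [-0.0046279   0.00028492  0.05496028]
 [-0.00308563  0.01118356  0.07702264]]
red 2103 [0.002973   0.07178698 0.0658708 ] [[-0.00555214  0.05011428  0.03642166]
 [-0.00420736  0.05963699  0.04981062]
 [ 0.00103063  0.07124791  0.06501319]]
```

Drive tip is at 77.9 mm and the red stick's at 65.9 mm. The difference is the expected 12 mm, so the drive is fully home. Backing straight out.

>>> servo_tool([
  [[0,0,-0.06],[0,0,0]],
  [[0,0,-0.15],[0,0,0]],
  [[0,0,-0.28],[0,0,0]],
  [[0,0,-0.42],[0,0,0]],
  [[0,0,-0.56],[0,0,0]],
  [[0,0,-0.6],[0,0,0]],
  [[0,0,-0.6],[0,0,0]],
  [[0,0,-0.6],[0,0,0]],
  [[0,0,-0.6],[0,0,0]],
])

```text
clock: 18.7
tcp_pos: [0.5523, -0.128, 0.169]
orientation: [0.083, 2.205, -0.002]
contact_force: [0.8, 0.6, 0.9]
grip_width: 0.0384
gripper_force: 0.0
```

```bash
python3 - <<'E'
from h import *
o=r.get_obs();print(o['tcp_pos'],o['contact_force']);im,d=r.grab_frame('wrist');save(im,'w8.png')
m=r.camera_model('wrist');H=np.array(m['hand_eye'])
v,u=np.mgrid[:400,:640];x,y=(u-m['cx'])/m['fx'],(v-m['cy'])/m['fy'];th=np.hypot(x,y)+1e-9
T=np.stack([x*np.tan(th)/th*d,y*np.tan(th)/th*d,d,np.ones_like(d)],-1)@H.T
S=((T[...,:3]@R.from_rotvec(o['orientation']).as_matrix().T+o['tcp_pos'])-O2)@W
c=(S[...,0]>-.012)&(S[...,0]<.003)&(S[...,2]>.036)&(S[...,2]<.1)
for nm,lo,hi in(('drive',-.015,.017),('red',.045,.075),('white',.1,.135)):
    q=S[c&(S[...,1]>lo)&(S[...,1]<hi)];print(nm,len(q),np.percentile(q,[1,50,99],axis=0).round(4),np.polyfit(q[:,2],q[:,0],1).round(3),np.polyfit(q[:,2],q[:,1],1).round(3))
save(im[100:400,100:540],'w8c.png')
E
```

```text
[ 0.55226575 -0.12804107  0.16901935] [0.8424419  0.55857566 0.94027618]
drive 1178 [[-0.0062 -0.0104  0.0362]
 [-0.0046  0.0005  0.0564]
 [-0.0028  0.0114  0.0777]] [-0.006 -0.004] [0.001 0.   ]
red 812 [[-0.0059  0.0495  0.0362]
 [-0.0042  0.06    0.0504]
 [ 0.0025  0.0715  0.0658]] [-0.012 -0.003] [0.01  0.059]
white 627 [[-0.0059  0.1095  0.0362]
 [-0.0039  0.1188  0.0487]
 [ 0.0026  0.1312  0.0622]] [-0.009 -0.003] [0.033 0.117]
```

View pics/w8.png

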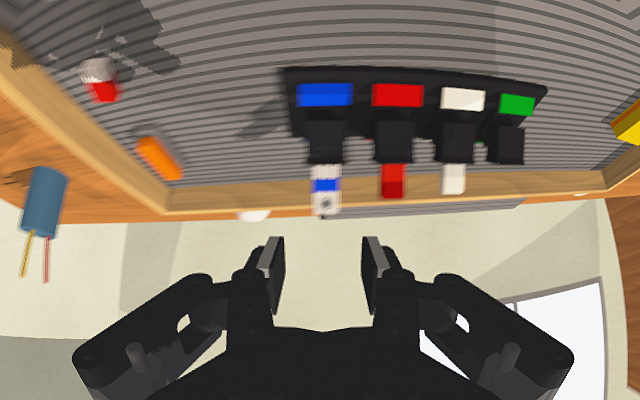

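The drive stands at (325,190) in the blue slot, parallel to its neighbours. Its tip is at 77.7 mm, against 65.8 mm and 62.2 mm for the red and white ones, which matches the given lengths. The gripper is clear, so I'm handing in.

```bash
python3 -c "
from bench import r
print(r.hand_in())"
```

```text
the job is handed in; nothing more can be done
None
```

The aluminium drive is released in the blue-labelled slot, plug end down and measured fully home on the floor. The wrist-camera check after release put its tip about 12 mm above the red stick's, as their lengths require. The red and white drives still sit in line. The job was handed in at about 19 s of the 54 s allowed, and no verdict came back.

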